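# Sort tested sensor modules by their tags

### The job

Two of the three black sensor modules in the sloping rack have been tested: the one with the round tag passed, the one with the bar tag is a reject. Take those two out and seat each one level, tag up and fully home in the nest whose plate carries the same mark, setting it down without dropping it, and let go. Leave the untagged, untested module where it is in the rack and do not disturb the beaker, the meter or the well plate.

Things in the scene. Friction and masses are not known exactly. Their poses are not given: they have to be found in the camera images.
- module_disc_center (a point): Centre of a black plastic sensor module, a box 80 (x) x 36 (y) x 32 mm (z), about 120 g, two brass sockets at the +x end of its top face. Top face carries an off-white round tag, 30 mm across (passed). It starts in any of the rack's three cradles, lying on the slope: x points down the slope, z is the slope's normal, leaning 30 degrees away from the robot. Grasp it across the 36 mm width.
- module_bar_center (a point): Centre of a black plastic sensor module, a box 80 (x) x 36 (y) x 32 mm (z), about 120 g, two brass sockets at the +x end of its top face. Top face carries an off-white bar tag, 50 x 10 mm, along x (reject). It starts in any of the rack's three cradles, lying on the slope: x points down the slope, z is the slope's normal, leaning 30 degrees away from the robot. Grasp it across the 36 mm width.
- module_plain_center (a point): Centre of a black plastic sensor module, a box 80 (x) x 36 (y) x 32 mm (z), about 120 g, two brass sockets at the +x end of its top face. No tag (untested); it stays in the rack. It starts in any of the rack's three cradles, lying on the slope: x points down the slope, z is the slope's normal, leaning 30 degrees away from the robot.
- rack: Fixed rack, 290 mm wide (y), 100 deep; origin on the bench. Deck slopes 30 degrees, low edge at +x, its middle 36 mm up. Cradles at y = -95, 0, 95 mm: a pedestal 24 mm wide, 24 above deck or plate, carries the module; guides at its 4 corners stand 10 mm above the pedestal (play 3 mm a side, 4 an end) and leave the middle 62 mm of its sides open. Lift out along the slope's normal, over 10 mm.
- nest_disc_seat (a point): Centre of the disc-marked fixed nest, where a seated module's centre lies: 46 mm above the bench, z up, x along the module's 80 mm (either way round). A level white cradle like those of the rack on a dark steel plate 156 x 70 x 6 mm; the off-white mark (a disc 30 mm across) lies on the plate 76 mm along +x. Which nest stands left varies.
- nest_bar_seat (a point): Centre of the bar-marked fixed nest, where a seated module's centre lies: 46 mm above the bench, z up, x along the module's 80 mm (either way round). A level white cradle like those of the rack on a dark steel plate 156 x 70 x 6 mm; the off-white mark (a bar 10 x 50 mm, crosswise) lies on the plate 76 mm along +x. Which nest stands left varies.
- beaker: Bystander: open glass beaker, 68 mm across, 90 mm tall, loose, upright. Origin at the centre of its underside.
- meter: Bystander: red hand-held multimeter lying flat, 75 (x) x 150 (y) x 38 mm, loose. Origin at the centre of its underside.
- wellplate: Bystander: white well plate lying flat, 85 (x) x 127 (y) x 18 mm, loose. Origin at the centre of its underside.
Not all that is in view belongs to the job. What is shaped like the part that bears nest_bar_seat but green is not meant.

How it is judged:
At the end, for the whole second after the job is handed in: Round-tag module in the disc nest, bar-tag module in the bar nest, released, at rest, tag up, either way round: centre within 6.5 mm along, 5.5 mm across, 4 mm in height of the seat point, tilt under 0.1 rad, along the nest within 0.2 rad. Untagged module within 12 mm of its start (x of module_disc_center in the frame of nest_disc_seat between -0.0065 and 0.0065 m and y of module_disc_center in the frame of nest_disc_seat between -0.0055 and 0.0055 m and z of module_disc_center in the frame of nest_disc_seat between -0.004 and 0.004 m and angle between each of module_disc_center, module_bar_center's own z axis and vertical below 0.1 rad and angle between the x axis of module_disc_center and the x axis of nest_disc_seat, either way round below 0.2 rad and linear speed of each of module_disc, module_bar below 0.02 m/s and contact force between the fingers and module_disc below 0.1 N and x of module_bar_center in the frame of nest_bar_seat between -0.0065 and 0.0065 m and y of module_bar_center in the frame of nest_bar_seat between -0.0055 and 0.0055 m and z of module_bar_center in the frame of nest_bar_seat between -0.004 and 0.004 m and angle between the x axis of module_bar_center and the x axis of nest_bar_seat, either way round below 0.2 rad and contact force between the fingers and module_bar below 0.1 N and distance of module_plain_center from where it was at the start of the episode below 0.012 m); the robot touches nothing.
It fails at once if a module is dropped (falls faster than 0.6 m/s untouched, a fall of some 20 mm) ((linear speed of module_disc above 0.6 m/s and contact force between each of the arm, the fingers and module_disc below 0.05 N) or (linear speed of module_bar above 0.6 m/s and contact force between each of the arm, the fingers and module_bar below 0.05 N) or (linear speed of module_plain above 0.6 m/s and contact force between each of the arm, the fingers and module_plain below 0.05 N)).
It fails at once if the untagged module is moved more than 15 mm (distance of module_plain_center from where it was at the start of the episode above 0.015 m).
It fails at once if a bystander is moved more than 20 mm (distance of any of beaker, meter, wellplate from where it was at the start of the episode above 0.02 m).
It also fails if it takes over 58 s, if anything falls off the work surface, if the arm or the gripper's body presses on something with over 40 N, if the wrist force passes 120 N, or if a joint passes its speed limit or range.

### The arm

A 6-joint arm with a two-finger parallel gripper is mounted at the origin on the work surface. World frame = base frame: x ahead of the robot, y to its left, z up, the work surface at z = 0. Lengths are in m, angles in rad, forces in N, time in s.
With the tool pointing down it reaches from about 0.35 to 0.975 m from the base axis. Payload 7.1 kg.
Tool frame: the origin (TCP) lies midway between the tips of the shut fingers; the grasp point (between the pads) lies 19 mm behind it; z points along the fingers, x is the direction in which the jaws open and shut, and the axes are right-handed (so a half turn about z gives the same grasp; the last joint's range is limited). The gripper opens to 88 mm and grips with 3 to 60 N. Pads are 20 mm wide; open, the fingers measure 115 mm over their backs; the gripper's body (75 mm by 178 mm) begins 61 mm behind the grasp point.
Start: joints at [1.301, 0.423, 1.63, -0, 1.089, -0.019], TCP at [0.155, 0.605, 0.223] pointing down, gripper open.
Joint ranges: [-3, 3], [-0.9, 2.11], [0.09, 2.58], [-1.31, 4.45], [0.11, 2.69], [-2.54, 2.54]. Speed limits (rad/s): [2.39, 2.39, 3.01, 3.14, 3.14, 3.14].

### API

Orientations are given as [roll, pitch, yaw] about the fixed x, y, z axes, in that order (R = Rz(yaw) Ry(pitch) Rx(roll)).
In Python, from rig import r, grab_frame, trace, pinpoint gives the robot as it stands.
- The arm moves only by the tool servo_tool, never from a script. Its argument "increments" is a list of rows, each an object with "offset": the shift along the tool's x, y, z in m, a list of three; "delta_rot": the turn, a rotation vector about the tool's x, y, z in degrees, a list of three; "gripper": the finger opening in m, from 0 to 0.0878. A call has 1 to 12 rows; each row is the pose to reach, as a shift and turn from the pose measured when the call began, along the tool's axes at that moment; what a row does not reach only later rows make up. A row lasts 1/12 s, in which the tool goes at most 41.7 mm and 7.16 degrees, less where a joint would pass 70% of its speed; a pose out of reach is approached as far as the arm can. A call with a gripper value outside its range is refused whole. The fingers move at their own pace and stop on an object; "newtons" is the grip in N (left out, the last holds). Time passes only in rows, so rows that repeat a pose let the fingers close. It gives the time, the measured TCP pose, the force and the opening at its end, in the units of the state.
- r.state(): the state, without advancing time (a new reading comes with each control period).
- grab_frame(name): name is "scene" or "top" or "wrist"; returns a dict with "frame" (480x640x3 uint8, blue, green, red), "depth" (480x640 float32, m along the optical axis (not along the pixel's ray), 0 where there is no reading), "mtx" (3x3 intrinsics, pixels), "R" (3x3) and "t" (3): a world point X has camera coordinates R X + t. Camera axes: x right, y down, z forward; pixel columns grow to the right and rows downward; lengths in m; the calibration is good to about 2 mm. A picture is of the moment at which its call begins.
- r.finish_job(): hands the job in, once; it reports no verdict.
Trained networks look in the newest picture that a camera, given by its name, has taken for a name from the list of things; names that differ only in an ending like _2 or _b are one class to them, and where a whole thing is asked for, a point or a joint stands for the part that bears it (a point fixed in the world has none). Each returns a list of dicts, best first, with "p" (0 to 1); they miss things now and then, are a little off and sometimes report something else, mostly with a low value. They report only what shows in the picture. A call takes as long as a camera call. They do not tell look-alikes from the thing itself.
- trace(label, camera): "region" (480x640 bool, what is visible of it) and "extent" ([left, top, width, height] in pixels, round what is visible of it).
- pinpoint(label, camera): "position" ([row, column] in pixels: a listed point, or the origin of a listed thing).
The state is a dict: "t": time; "q": joint angles; "qd": joint speeds; "tau": joint torques, N m; "tool_pos": TCP position; "tcp_rot": TCP orientation; "force": force on the tool from outside, world axes, zero at the start; "torque": the same for the moment, N m; "finger_gap": finger opening in m.
Only numpy, scipy, OpenCV 4.12 (cv2) and the standard library are available. Lean on these libraries where they do the work, as an engineer would, in place of code of your own. Each camera call takes 0.05 s, during which the arm holds its last target. There are 200 camera calls.

## Working session

There is one attempt and no reset: what is moved stays moved. The work goes in short steps, Python scripts to look and compute and a tool call to move; the robot and the scene stay as the last step left them, time stands still between calls to the robot, and variables do not carry over. Pictures are saved under pics/ and viewed, about 8 in all and at most 12, crops included, and the job is handed in when it is done.

Besides the shell and the picture viewer there is one more tool, called after "Request:" as name([rows], argument=value, ...), one row to a line, values as JSON. servo_tool: Moves the arm, as the interface text tells. Its arguments: {"type":"object","properties":{"increments":{"type":"array"},"newtons":{"type":"number"}},"required":["increments"]}

```bash
ls; mkdir -p pics; python3 - <<'E'
from rig import r, grab_frame, trace, pinpoint
import cv2, numpy as np
print(r.state())
ims=[]
for c in ["scene","top"]:
    f=grab_frame(c); cv2.imwrite(f"pics/{c}0.png",f["frame"]); np.savez(f"{c}0.npz",**f)
    print(c,f["R"].round(2).tolist(),f["t"].round(3))
    for n in ["module_disc_center","module_bar_center","module_plain_center","nest_disc_seat","nest_bar_seat","rack","beaker","meter","wellplate"]:
        for d in pinpoint(n,c)[:3]:
            v,u=[int(round(x)) for x in d["position"]]
            z=np.median(f["depth"][max(v-2,0):v+3,max(u-2,0):u+3]); K=f["mtx"]
            X=f["R"].T@(np.array([(u-K[0,2])/K[0,0],(v-K[1,2])/K[1,1],1])*z-f["t"])
            print(n,round(d["p"],2),(v,u),X.round(3))
E
```

```text
pics
{'t': 0.0, 'q': array([ 1.30099482e+00,  4.23807406e-01,  1.63067191e+00,  2.84459208e-05,
        1.08860316e+00, -1.89975353e-02]), 'qd': array([-8.67294714e-04,  9.14591052e-04, -1.02768765e-03,  3.08467574e-04,
       -1.18259311e-03,  8.75718695e-05]), 'tau': array([-4.62041826e-04, -5.44637489e+01, -2.73662460e+01,  6.41630008e-02,
        2.29168549e-02, -1.24996400e-04]), 'tool_pos': array([0.15493463, 0.60492764, 0.22192968]), 'tcp_rot': array([-3.14153917e+00,  1.48907288e-03,  1.31997919e+00]), 'force': array([-0.22530797, -1.57664754,  0.00740305]), 'torque': array([ 0.06195344, -0.02990549,  0.0159948 ]), 'finger_gap': 0.08791753002901691}
scene [[0.05, 1.0, 0.02], [0.7, -0.02, -0.72], [-0.71, 0.05, -0.7]] [-0.055 -0.336  1.518]
module_disc_center 0.62 (229, 465) [0.56  0.319 0.079]
module_bar_center 0.74 (228, 422) [0.554 0.228 0.08 ]
module_plain_center 0.8 (229, 377) [0.551 0.133 0.077]
nest_disc_seat 0.59 (246, 250) [ 0.545 -0.138  0.029]
nest_bar_seat 0.75 (186, 296) [ 0.343 -0.037  0.028]
nest_bar_seat 0.6 (243, 172) [ 0.53  -0.307  0.029]
nest_bar_seat 0.59 (
[... 277 characters left out ...]
9]] [1.000e-03 5.670e-01 1.142e+00]
module_disc_center 0.78 (250, 175) [0.537 0.323 0.093]
module_disc_center 0.65 (254, 266) [0.532 0.131 0.088]
module_bar_center 0.79 (253, 219) [0.532 0.23  0.093]
module_bar_center 0.27 (256, 266) [0.527 0.131 0.092]
module_plain_center 0.66 (254, 264) [0.532 0.135 0.089]
nest_disc_seat 0.56 (249, 389) [ 0.557 -0.138  0.031]
nest_bar_seat 0.89 (259, 467) [ 0.538 -0.314  0.027]
nest_bar_seat 0.76 (336, 344) [ 0.363 -0.039  0.032]
nest_bar_seat 0.62 (352, 439) [ 0.332 -0.246  0.03 ]
rack 0.77 (267, 225) [0.503 0.217 0.086]
beaker 0.85 (156, 362) [ 0.781 -0.079  0.006]
meter 0.57 (165, 460) [ 0.751 -0.299  0.044]
wellplate 0.96 (154, 271) [0.777 0.134 0.02 ]
```

```bash
python3 - <<'E'
import cv2
a=cv2.imread("pics/top0.png")[120:420,120:520]; cv2.imwrite("pics/a.png",cv2.resize(a,(800,600),interpolation=cv2.INTER_CUBIC))
E
```

```text
(no output)
```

View pics/a.png

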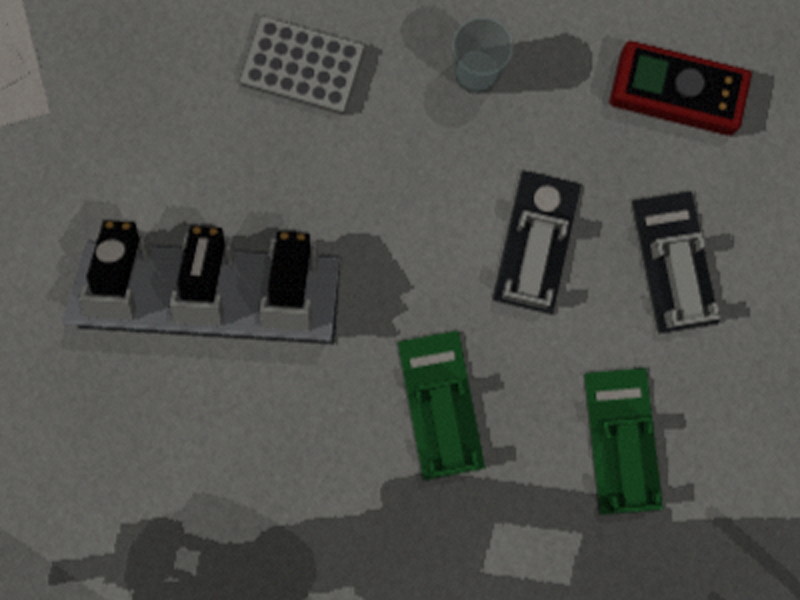

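View pics/scene0.png

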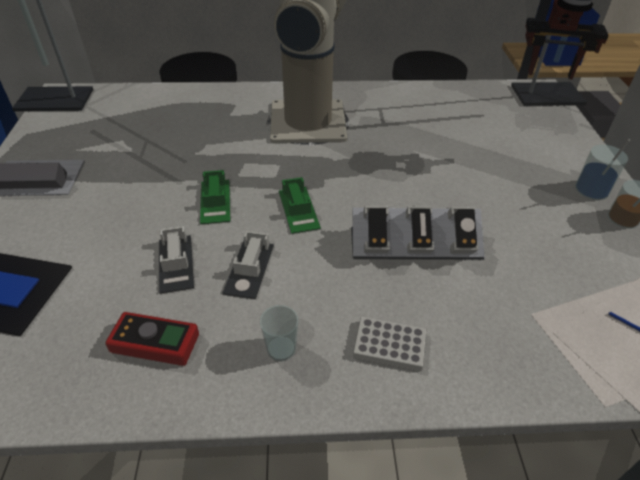

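The top crop shows the rack at left with, left to right, the disc module (110,255), the bar module (200,260) and the untagged module (288,270). The steel disc nest is at (540,245) and the steel bar nest at (680,270). The green bar-marked nests at (440,410) and (625,440) are decoys. The steel plate with the crosswise bar is the bar nest, because the green ones are explicitly excluded. The scene view agrees.

```bash
cat > h.py <<'E'
import numpy as np, cv2
from rig import r, grab_frame, trace, pinpoint
from scipy.spatial.transform import Rotation as Ro
def cloud(f):
    v,u=np.mgrid[:480,:640]; K=f["mtx"]; z=f["depth"].astype(float)
    P=np.stack([(u-K[0,2])/K[0,0]*z,(v-K[1,2])/K[1,1]*z,z],-1)
    return (P-f["t"])@f["R"]
def proj(f,X):
    c=f["R"]@np.asarray(X)+f["t"]; p=f["mtx"]@c; return p[:2]/p[2]
def gray(f): return f["frame"].astype(int)
def tool(): 
    s=r.state(); return np.array(s["tool_pos"]),Ro.from_euler("xyz",s["tcp_rot"])
def rel(pos,R):
    """offset in current tool axes and rotvec (deg) for the target tcp pose"""
    p,T=tool(); return T.inv().apply(np.asarray(pos)-p).round(4), (T.inv()*R).as_rotvec(degrees=True).round(2)
E
python3 - <<'E'
from h import *
n=np.array([.5,0,.866])
for c in ["top","scene"]:
    f=dict(np.load(f"{c}0.npz")); P=cloud(f); g=gray(f); mx=g.max(-1); sat=mx-g.min(-1)
    # nests
    for nm,(x,y) in {"disc":(.557,-.138),"bar":(.538,-.314)}.items():
        near=np.hypot(P[...,0]-x,P[...,1]-y)<.075
        m=near&(P[...,2]>.026)&(P[...,2]<.05)
        q=P[m]; rc=cv2.minAreaRect((q[:,:2]*1000).astype(np.float32)); 
        near=np.hypot(P[...,0]-x,P[...,1]-y)<.12
        mk=(near&(abs(P[...,2]-.006)<.006)&(mx>110)&(sat<40)).astype(np.uint8)
        k,L,st,ce=cv2.connectedComponentsWithStats(mk)
        print(c,nm,m.sum(),"rect",np.round(rc[0]),np.round(rc[1]),round(rc[2],1),"z",np.percentile(q[:,2],[10,50,90]).round(3))
        for i in range(1,k):
            if st[i,4]>25: print("   mark",st[i,4],ce[i].round(1),P[L==i].mean(0).round(4))
    for nm,(x,y) in {"disc":(.537,.323),"bar":(.532,.228),"plain":(.53,.131)}.items():
        near=(abs(P[...,0]-x)<.07)&(abs(P[...,1]-y)<.035)
        h=P@n; q=P[near]; top=np.percentile(h[near],97)
        m=near&(abs(h-top)<.006)
        q=P[m]; uv=np.stack([q@[.866,0,-.5],q[:,1]],1)*1000
        rc=cv2.minAreaRect(uv.astype(np.float32))
        A=np.c_[q[:,:2],np.ones(len(q))]; co=np.linalg.lstsq(A,q[:,2],rcond=None)[0]
        u,v=np.array(rc[0])/1000; hm=np.median(q@n)
        print(c,nm,m.sum(),np.round(rc[1]),round(rc[2],1),"top ctr",(u*np.array([.866,0,-.5])+hm*n+[0,v,0]).round(4),"plane",co[:2].round(3))
        t=near&(mx>120)&(sat<40)&(abs(h-top)<.008)
        if t.sum()>5: print("   tag",t.sum(),P[t].mean(0).round(4))
E
```

```text
top disc 618 rect [ 555. -134.] [52. 99.] 77.4 z [0.028 0.032 0.041]
   mark 97 [393.  218.8] [ 0.6309 -0.1506  0.0075]
top bar 643 rect [ 535. -302.] [98. 54.] 10.0 z [0.028 0.031 0.041]
   mark 53 [453.4 228.3] [ 0.611  -0.2899  0.0074]
top disc 504 [37. 83.] 87.7 top ctr [0.5495 0.3256 0.0847] plane [-0.572  0.029]
top bar 508 [36. 85.] 87.5 top ctr [0.5453 0.2309 0.0845] plane [-0.563  0.033]
top plain 506 [36. 82.] 87.9 top ctr [0.5408 0.1363 0.0842] plane [-0.568  0.035]
scene disc 596 rect [ 561. -136.] [ 53. 101.] 77.3 z [0.027 0.03  0.038]
   mark 123 [241.9 284.5] [ 0.6332 -0.1518  0.0053]
scene bar 590 rect [ 541. -303.] [104.  52.] 10.5 z [0.027 0.03  0.038]
   mark 88 [175.7 279. ] [ 0.6131 -0.2901  0.0052]
scene disc 583 [37. 81.] 87.8 top ctr [0.5549 0.3235 0.081 ] plane [-0.569  0.023]
   tag 121 [0.5511 0.3253 0.0843]
scene bar 592 [36. 80.] 88.3 top ctr [0.551  0.2293 0.0808] plane [-0.577  0.02 ]
   tag 71 [0.5459 0.2304 0.0846]
scene plain 585 [36. 79.] 87.4 top ctr [0.547  0.1345 0.0801] plane [-0.57   0.019]
```

```bash
cat >> h.py <<'E'
def frame(yaw,tilt=0):
    """tool rotation: jaws across object's y, tool z against object's z; tilt = lean of z toward +x"""
    W=Ro.from_euler("z",yaw,degrees=True)*Ro.from_euler("y",tilt,degrees=True)
    M=W.as_matrix(); return Ro.from_matrix(np.c_[M[:,1],M[:,0],-M[:,2]])
def tcp(c,R,up=0): return np.asarray(c)-R.as_matrix()[:,2]*(up-.019)
MOD={"disc":np.array([.544,.3248,.069]),"bar":np.array([.540,.2305,.069])}; RY=-2.6
NEST={"disc":(np.array([.558,-.135,.046]),-12.3),"bar":(np.array([.538,-.3025,.046]),9.9)}
E
python3 - <<'E'
from h import *
R=frame(RY,30)
for u in (.1,.04,0): print(u,tcp(MOD["disc"],R,u).round(3),*rel(tcp(MOD["disc"],R,u),R))
E
```

```text
0.1 [0.584 0.323 0.139] [-0.1671  0.486   0.0835] [ 29.89  -3.08 -11.5 ]
0.04 [0.554 0.324 0.087] [-0.1732  0.4567  0.1355] [ 29.89  -3.08 -11.5 ]
0 [0.535 0.325 0.053] [-0.1773  0.4371  0.1701] [ 29.89  -3.08 -11.5 ]
```

Request:
servo_tool([
  {"offset": [-0.012, 0.035, 0], "delta_rot": [2.5, -0.25, -1], "gripper": 0.0878},
  {"offset": [-0.024, 0.07, 0], "delta_rot": [5, -0.5, -2], "gripper": 0.0878},
  {"offset": [-0.036, 0.105, 0], "delta_rot": [7.5, -0.75, -3], "gripper": 0.0878},
  {"offset": [-0.048, 0.14, 0.01], "delta_rot": [10, -1, -4], "gripper": 0.0878},
  {"offset": [-0.06, 0.175, 0.02], "delta_rot": [12.5, -1.25, -5], "gripper": 0.0878},
  {"offset": [-0.072, 0.21, 0.025], "delta_rot": [15, -1.5, -6], "gripper": 0.0878},
  {"offset": [-0.084, 0.245, 0.03], "delta_rot": [17.5, -1.8, -7], "gripper": 0.0878},
  {"offset": [-0.096, 0.28, 0.035], "delta_rot": [20, -2, -8], "gripper": 0.0878},
  {"offset": [-0.108, 0.315, 0.04], "delta_rot": [22.5, -2.3, -9], "gripper": 0.0878},
  {"offset": [-0.12, 0.35, 0.05], "delta_rot": [25, -2.5, -10], "gripper": 0.0878},
  {"offset": [-0.132, 0.385, 0.06], "delta_rot": [27.5, -2.8, -11], "gripper": 0.0878},
  {"offset": [-0.144, 0.42, 0.07], "delta_rot": [29.9, -3.1, -11.5], "gripper": 0.0878},
])

```text
t: 2.0
tool_pos: [0.5279, 0.3604, 0.1524]
tcp_rot: [-2.616, -0.001, 1.526]
force: [1.1, 0.3, -0.2]
finger_gap: 0.0874
```

```bash
python3 - <<'E'
from h import *
R=frame(RY,30)
for u in (.1,.04,0): print(u,*rel(tcp(MOD["disc"],R,u),R))
E
```

```text
0.1 [-0.0349  0.057  -0.0177] [-0.1  -0.02  0.05]
0.04 [-0.0349  0.0571  0.0423] [-0.1  -0.02  0.05]
0 [-0.0349  0.0572  0.0823] [-0.1  -0.02  0.05]
```

Request:
servo_tool([
  {"offset": [-0.017, 0.028, -0.01], "delta_rot": [0, 0, 0], "gripper": 0.0878},
  {"offset": [-0.035, 0.057, -0.018], "delta_rot": [0, 0, 0], "gripper": 0.0878},
  {"offset": [-0.035, 0.057, -0.018], "delta_rot": [0, 0, 0], "gripper": 0.0878},
  {"offset": [-0.035, 0.057, -0.018], "delta_rot": [0, 0, 0], "gripper": 0.0878},
])

```text
t: 2.33
tool_pos: [0.5857, 0.3213, 0.1381]
tcp_rot: [-2.615, -0.0, 1.523]
force: [-0.6, -0.1, -0.2]
finger_gap: 0.0877
```

```bash
python3 - <<'E'
from h import *
f=grab_frame("wrist"); g=f["frame"].copy(); R=frame(RY,30); P=cloud(f)
print(tool()[0], P[200:420:40,320].round(3).tolist())
W=np.c_[R.as_matrix()[:,1],R.as_matrix()[:,0],-R.as_matrix()[:,2]]
for k in ("disc","bar"):
    pts=[MOD[k]+W@[a*.04,b*.018,.016] for a,b in ((1,1),(1,-1),(-1,-1),(-1,1))]
    cv2.polylines(g,[np.array([proj(f,p) for p in pts]).round().astype(int)],True,(0,0,255),1)
cv2.imwrite("pics/w1.png",g)
# segment top face in object frame
Q=(P-MOD["disc"])@W; m=(abs(Q[...,2]-.016)<.005)&(abs(Q[...,0])<.06)&(abs(Q[...,1])<.04)
q=Q[m]; print(m.sum(),np.median(q[:,2]),cv2.minAreaRect((q[:,:2]*1000).astype(np.float32)))
E
```

```text
[0.58459184 0.32240661 0.13877861] [[0.523, 0.321, 0.1], [0.547, 0.32, 0.088], [0.572, 0.318, 0.072], [0.597, 0.317, 0.001], [0.614, 0.318, 0.236], [0.662, 0.314, 0.001]]
5708 0.017481659918450153 ((0.2861671447753906, -0.9365024566650391), (79.5461654663086, 36.0426025390625), 0.06954072415828705)
```

View pics/w1.png

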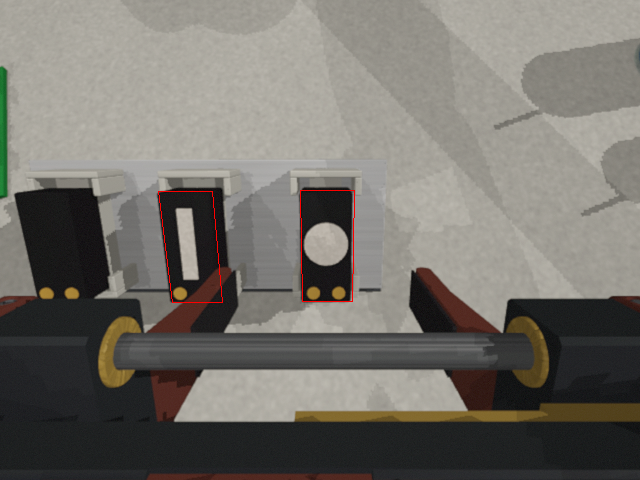

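The wrist view shows the predicted outline matching the disc module's top face (327,245) to 1 mm. The bar module is at (190,245). Descending on the disc module.

Request:
servo_tool([
  {"offset": [0, 0, 0.02], "delta_rot": [0, 0, 0], "gripper": 0.0878},
  {"offset": [0, 0, 0.04], "delta_rot": [0, 0, 0], "gripper": 0.0878},
  {"offset": [0, 0, 0.06], "delta_rot": [0, 0, 0], "gripper": 0.0878},
  {"offset": [0, 0, 0.08], "delta_rot": [0, 0, 0], "gripper": 0.0878},
  {"offset": [0, 0, 0.09], "delta_rot": [0, 0, 0], "gripper": 0.0878},
  {"offset": [0, 0, 0.098], "delta_rot": [0, 0, 0], "gripper": 0.0878},
  {"offset": [0, 0, 0.098], "delta_rot": [0, 0, 0], "gripper": 0.0878},
  {"offset": [0, 0, 0.098], "delta_rot": [0, 0, 0], "gripper": 0.0878},
  {"offset": [0, 0, 0.098], "delta_rot": [0, 0, 0], "gripper": 0.06},
], newtons=30)

```text
t: 3.13
tool_pos: [0.5364, 0.3253, 0.0551]
tcp_rot: [-2.617, -0.002, 1.525]
force: [0.8, -0.4, 0.1]
finger_gap: 0.0838
```

Request:
servo_tool([
  {"offset": [0, 0, 0], "delta_rot": [0, 0, 0], "gripper": 0.03},
  {"offset": [0, 0, 0], "delta_rot": [0, 0, 0], "gripper": 0.03},
  {"offset": [0, 0, 0], "delta_rot": [0, 0, 0], "gripper": 0.03},
  {"offset": [0, 0, 0], "delta_rot": [0, 0, 0], "gripper": 0.03},
  {"offset": [0, 0, 0], "delta_rot": [0, 0, 0], "gripper": 0.03},
  {"offset": [0, 0, 0], "delta_rot": [0, 0, 0], "gripper": 0.03},
  {"offset": [0, 0, 0], "delta_rot": [0, 0, 0], "gripper": 0.03},
  {"offset": [0, 0, 0], "delta_rot": [0, 0, 0], "gripper": 0.03},
])

```text
t: 3.8
tool_pos: [0.5364, 0.3253, 0.0551]
tcp_rot: [-2.617, -0.001, 1.525]
force: [-0.2, 0.6, 0.2]
finger_gap: 0.0357
```

Request:
servo_tool([
  {"offset": [0, 0, -0.005], "delta_rot": [0, 0, 0], "gripper": 0.03},
  {"offset": [0, 0, -0.015], "delta_rot": [0, 0, 0], "gripper": 0.03},
  {"offset": [0, 0, -0.03], "delta_rot": [0, 0, 0], "gripper": 0.03},
  {"offset": [0, 0, -0.05], "delta_rot": [0, 0, 0], "gripper": 0.03},
  {"offset": [0, 0, -0.07], "delta_rot": [0, 0, 0], "gripper": 0.03},
  {"offset": [0, 0, -0.09], "delta_rot": [0, 0, 0], "gripper": 0.03},
  {"offset": [0, 0, -0.11], "delta_rot": [0, 0, 0], "gripper": 0.03},
  {"offset": [0, 0, -0.12], "delta_rot": [0, 0, 0], "gripper": 0.03},
  {"offset": [0, 0, -0.12], "delta_rot": [0, 0, 0], "gripper": 0.03},
])

```text
t: 4.55
tool_pos: [0.5988, 0.3227, 0.1617]
tcp_rot: [-2.622, -0.004, 1.524]
force: [-0.5, -0.8, -0.7]
finger_gap: 0.0362
```

```bash
python3 - <<'E'
from h import *
c,y=NEST["disc"]; R=frame(y)
for u in (.08,): print(tcp(c,R,u),*rel(tcp(c,R,u),R), r.state()["finger_gap"])
f=grab_frame("wrist"); cv2.imwrite("pics/w2.png",f["frame"])
# module top in tool frame
p,T=tool(); Q=T.inv().apply((cloud(f).reshape(-1,3)-p)).reshape(480,640,3)
m=(abs(Q[...,2]+.036)<.006)&(abs(Q[...,0])<.03)&(abs(Q[...,1])<.06)
q=Q[m]; print(m.sum(),np.median(q[:,2]),cv2.minAreaRect((q[:,:2]*1000).astype(np.float32)),np.polyfit(q[:,1],q[:,2],1))
E
```

```text
[ 0.558 -0.135  0.107] [-0.4593  0.0095  0.0556] [-29.72   2.29   9.46] 0.03620815841294347
12595 -0.035605556230476884 ((-1.0677413940429688, 0.3059844970703125), (56.263702392578125, 80.21904754638672), 0.41721072793006897) [-0.01395516 -0.03577138]
```

Request:
servo_tool([
  {"offset": [-0.02, 0, 0], "delta_rot": [0, 0, 0], "gripper": 0.03},
  {"offset": [-0.05, 0, 0], "delta_rot": [-2, 0, 0.6], "gripper": 0.03},
  {"offset": [-0.085, -0.002, 0], "delta_rot": [-5, 0.4, 1.5], "gripper": 0.03},
  {"offset": [-0.12, -0.004, 0], "delta_rot": [-8, 0.6, 2.5], "gripper": 0.03},
  {"offset": [-0.155, -0.006, 0.002], "delta_rot": [-11, 0.8, 3.5], "gripper": 0.03},
  {"offset": [-0.19, -0.008, 0.003], "delta_rot": [-14, 1, 4.5], "gripper": 0.03},
  {"offset": [-0.225, -0.01, 0.004], "delta_rot": [-17, 1.3, 5.4], "gripper": 0.03},
  {"offset": [-0.26, -0.012, 0.005], "delta_rot": [-20, 1.5, 6.4], "gripper": 0.03},
  {"offset": [-0.295, -0.013, 0.006], "delta_rot": [-23, 1.8, 7.4], "gripper": 0.03},
  {"offset": [-0.33, -0.014, 0.007], "delta_rot": [-26, 2, 8.4], "gripper": 0.03},
  {"offset": [-0.365, -0.015, 0.008], "delta_rot": [-28.5, 2.2, 9], "gripper": 0.03},
  {"offset": [-0.4, -0.017, 0.009], "delta_rot": [-29.7, 2.3, 9.5], "gripper": 0.03},
])

```text
t: 5.6
tool_pos: [0.5565, -0.0778, 0.1586]
tcp_rot: [-3.138, 0.002, 1.356]
force: [0.3, 0.6, -1.0]
finger_gap: 0.0356
```

```bash
python3 - <<'E'
from h import *
c,y=NEST["disc"]; R=frame(y)
print(*rel(tcp(c,R,.08),R), r.state()["finger_gap"])
E
```

```text
[-0.0554  0.0139  0.0516] [-0.22  0.13 -0.03] 0.035645941960529635
```

Request:
servo_tool([
  {"offset": [-0.025, 0.006, 0.01], "delta_rot": [0, 0, 0], "gripper": 0.03},
  {"offset": [-0.045, 0.012, 0.02], "delta_rot": [0, 0, 0], "gripper": 0.03},
  {"offset": [-0.0554, 0.014, 0.03], "delta_rot": [-0.2, 0.1, 0], "gripper": 0.03},
  {"offset": [-0.0554, 0.014, 0.04], "delta_rot": [-0.2, 0.1, 0], "gripper": 0.03},
  {"offset": [-0.0554, 0.014, 0.05], "delta_rot": [-0.2, 0.1, 0], "gripper": 0.03},
  {"offset": [-0.0554, 0.014, 0.05], "delta_rot": [-0.2, 0.1, 0], "gripper": 0.03},
  {"offset": [-0.0554, 0.014, 0.05], "delta_rot": [-0.2, 0.1, 0], "gripper": 0.03},
])

```text
t: 6.18
tool_pos: [0.5574, -0.1335, 0.1076]
tcp_rot: [-3.139, 0.0, 1.357]
force: [-0.5, -0.4, -1.0]
finger_gap: 0.0358
```

```bash
python3 - <<'E'
from h import *
for k in ("disc",):
    c,y=NEST[k]; R=frame(y); print(*rel(tcp(c,R,.0),R), r.state()["finger_gap"])
f=grab_frame("wrist"); P=cloud(f); np.savez("w3.npz",**f)
g=f["frame"].copy()
for k in ("disc","bar"):
    c,y=NEST[k]; W=Ro.from_euler("z",y,degrees=True).as_matrix()
    for (x0,x1,y0,y1,z) in ((-.04,.04,-.018,.018,-.006),(-.04,.04,-.012,.012,-.016),(-.051,.105,-.035,.035,-.04)):
        pts=[c+W@[a,b,z] for a,b in ((x0,y0),(x1,y0),(x1,y1),(x0,y1))]
        cv2.polylines(g,[np.array([proj(f,p) for p in pts]).round().astype(int)],True,(0,0,255),1)
cv2.imwrite("pics/w3.png",g)
E
```

```text
[-0.0013  0.0012  0.0806] [-0.16  0.02  0.06] 0.035820221098069836
```

View pics/w3.png

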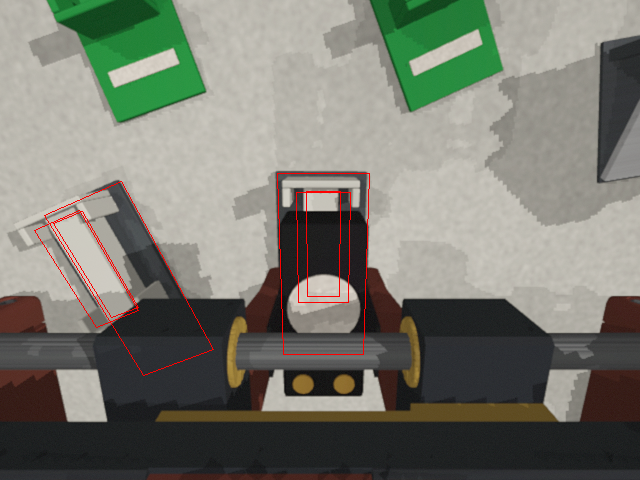

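```bash
python3 - <<'E'
from h import *
f=dict(np.load("w3.npz")); P=cloud(f); 
for k in ("disc","bar"):
    c,y=NEST[k]; W=Ro.from_euler("z",y,degrees=True).as_matrix(); Q=(P-c)@W*1000
    for nm,zl,zh in (("guide",-9,-3),("ped",-19,-13),("plate",-43,-37)):
        m=(Q[...,2]>zl)&(Q[...,2]<zh)&(abs(Q[...,0])<70)&(abs(Q[...,1])<45)&((Q[...,0]<-20) if k=="disc" else True)
        if nm=="plate": m&=f["frame"].max(-1)<110
        q=Q[m]
        if len(q): print(k,nm,m.sum(),"x",np.percentile(q[:,0],[1,99]).round(1),"y",np.percentile(q[:,1],[1,99]).round(1),"z",np.median(q[:,2]).round(1))
        if k=="bar" and nm=="ped": print(cv2.minAreaRect(q[:,:2].astype(np.float32)))
E
```

```text
disc guide 896 x [-48.2 -30.9] y [-27.1  24.2] z -5.2
disc ped 885 x [-48.1 -26.4] y [-22.6  19.5] z -15.0
disc plate 1499 x [-52.1 -20.7] y [-36.   32.4] z -39.0
bar guide 1255 x [-49.2  43.9] y [-28.2  23.7] z -5.3
bar ped 4447 x [-44.6  42.1] y [-24.4  23.6] z -15.0
((-2.679962158203125, -1.9947948455810547), (93.03325653076172, 52.69325637817383), 0.42302006483078003)
bar plate 3359 x [-52.3  48.7] y [-36.9  32.9] z -39.0
```

Request:
servo_tool([
  {"offset": [-0.002, 0.0015, 0.01], "delta_rot": [0, 0, 0], "gripper": 0.03},
  {"offset": [-0.002, 0.0015, 0.025], "delta_rot": [0, 0, 0], "gripper": 0.03},
  {"offset": [-0.002, 0.0015, 0.04], "delta_rot": [0, 0, 0], "gripper": 0.03},
  {"offset": [-0.002, 0.0015, 0.05], "delta_rot": [0, 0, 0], "gripper": 0.03},
  {"offset": [-0.002, 0.0015, 0.058], "delta_rot": [0, 0, 0], "gripper": 0.03},
  {"offset": [-0.002, 0.0015, 0.064], "delta_rot": [0, 0, 0], "gripper": 0.03},
  {"offset": [-0.002, 0.0015, 0.068], "delta_rot": [0, 0, 0], "gripper": 0.03},
  {"offset": [-0.002, 0.0015, 0.071], "delta_rot": [0, 0, 0], "gripper": 0.03},
  {"offset": [-0.002, 0.0015, 0.073], "delta_rot": [0, 0, 0], "gripper": 0.03},
  {"offset": [-0.002, 0.0015, 0.074], "delta_rot": [0, 0, 0], "gripper": 0.03},
  {"offset": [-0.002, 0.0015, 0.075], "delta_rot": [0, 0, 0], "gripper": 0.03},
  {"offset": [-0.002, 0.0015, 0.075], "delta_rot": [0, 0, 0], "gripper": 0.03},
])

```text
t: 7.23
tool_pos: [0.5591, -0.136, 0.0334]
tcp_rot: [-3.141, 0.0, 1.357]
force: [-1.1, 0.2, -1.3]
finger_gap: 0.0358
```

Request:
servo_tool([
  {"offset": [0, 0, 0.0005], "delta_rot": [0, 0, 0], "gripper": 0.03},
  {"offset": [0, 0, 0.001], "delta_rot": [0, 0, 0], "gripper": 0.03},
  {"offset": [0, 0, 0.0015], "delta_rot": [0, 0, 0], "gripper": 0.03},
  {"offset": [0, 0, 0.002], "delta_rot": [0, 0, 0], "gripper": 0.03},
  {"offset": [0, 0, 0.002], "delta_rot": [0, 0, 0], "gripper": 0.03},
])

```text
t: 7.65
tool_pos: [0.559, -0.136, 0.0314]
tcp_rot: [-3.141, 0.0, 1.357]
force: [0.6, -0.4, -1.6]
finger_gap: 0.036
```

Request:
servo_tool([
  {"offset": [0, 0, 0.0005], "delta_rot": [0, 0, 0], "gripper": 0.03},
  {"offset": [0, 0, 0.001], "delta_rot": [0, 0, 0], "gripper": 0.03},
  {"offset": [0, 0, 0.0015], "delta_rot": [0, 0, 0], "gripper": 0.03},
  {"offset": [0, 0, 0.0015], "delta_rot": [0, 0, 0], "gripper": 0.03},
  {"offset": [0, 0, 0.0015], "delta_rot": [0, 0, 0], "gripper": 0.03},
])

```text
t: 8.07
tool_pos: [0.5591, -0.1361, 0.0303]
tcp_rot: [-3.141, 0.0, 1.357]
force: [-2.5, 0.2, 6.4]
finger_gap: 0.0357
```

Request:
servo_tool([
  {"offset": [0, 0, 0.0005], "delta_rot": [0, 0, 0], "gripper": 0.03},
  {"offset": [0, 0, 0.001], "delta_rot": [0, 0, 0], "gripper": 0.03},
  {"offset": [0, 0, 0.001], "delta_rot": [0, 0, 0], "gripper": 0.03},
  {"offset": [0, 0, 0.001], "delta_rot": [0, 0, 0], "gripper": 0.03},
])

```text
t: 8.4
tool_pos: [0.5591, -0.136, 0.0303]
tcp_rot: [-3.141, 0.0, 1.357]
force: [-3.6, 0.7, 11.9]
finger_gap: 0.0359
```

Request:
servo_tool([
  {"offset": [0, 0, -0.0005], "delta_rot": [0, 0, 0], "gripper": 0.04},
  {"offset": [0, 0, -0.0005], "delta_rot": [0, 0, 0], "gripper": 0.055},
  {"offset": [0, 0, -0.0005], "delta_rot": [0, 0, 0], "gripper": 0.07},
  {"offset": [0, 0, -0.0005], "delta_rot": [0, 0, 0], "gripper": 0.07},
  {"offset": [0, 0, -0.0005], "delta_rot": [0, 0, 0], "gripper": 0.07},
  {"offset": [0, 0, -0.02], "delta_rot": [0, 0, 0], "gripper": 0.07},
  {"offset": [0, 0, -0.05], "delta_rot": [0, 0, 0], "gripper": 0.07},
  {"offset": [0, 0, -0.08], "delta_rot": [0, 0, 0], "gripper": 0.0878},
  {"offset": [0, 0, -0.11], "delta_rot": [0, 0, 0], "gripper": 0.0878},
  {"offset": [0, 0, -0.14], "delta_rot": [0, 0, 0], "gripper": 0.0878},
  {"offset": [0, 0, -0.14], "delta_rot": [0, 0, 0], "gripper": 0.0878},
])

```text
t: 9.32
tool_pos: [0.5626, -0.1369, 0.176]
tcp_rot: [3.133, 0.001, 1.357]
force: [1.1, 0.1, -0.4]
finger_gap: 0.0874
```

```bash
python3 - <<'E'
from h import *
R=frame(RY,30); c=MOD["bar"]
print(*rel(tcp(c,R,.1),R), tcp(c,R,.1), r.state()["finger_gap"])
f=grab_frame("wrist"); P=cloud(f); np.savez("w4.npz",**f)
c,y=NEST["disc"]; W=Ro.from_euler("z",y,degrees=True).as_matrix(); Q=(P-c)@W*1000
m=(Q[...,2]>9)&(Q[...,2]<25)&(abs(Q[...,0])<55)&(abs(Q[...,1])<35); q=Q[m]
print("module",m.sum(),cv2.minAreaRect(q[:,:2].astype(np.float32)),np.median(q[:,2]),np.linalg.lstsq(np.c_[q[:,:2],np.ones(len(q))],q[:,2],rcond=None)[0])
m=(Q[...,2]>-9)&(Q[...,2]<-3)&(abs(Q[...,0])<60)&(abs(Q[...,1])<35); q=Q[m]
print("guides",m.sum(),np.percentile(q[:,:2],[1,99],axis=0))
cv2.imwrite("pics/w4.png",f["frame"])
E
```

```text
[ 0.3611 -0.0603  0.036 ] [30.41 -2.44 -9.44] [0.58045831 0.2286628  0.13914806] 0.08738530140979761
module 4054 ((2.1747703552246094, -1.6939964294433594), (36.00273132324219, 79.63569641113281), 89.98218536376953) 17.271604373576444 [4.05894339e-03 2.20609010e-03 1.73131225e+01]
guides 797 [[-48.02069136 -27.3124025 ]
 [ 49.1133336   24.29552845]]
```

View pics/w4.png

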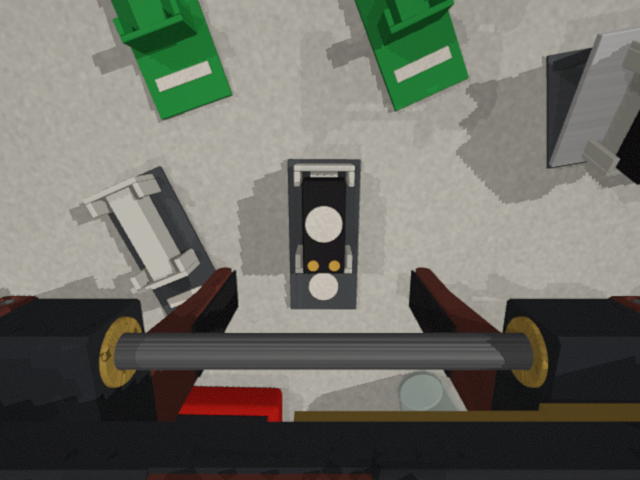

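The wrist view shows the disc module seated in the disc nest (323,225), level and between the guides. It sits 1.6 mm along and 0.2 mm across from the guide centre. The bar nest is at (150,235). Next is the bar module.

Request:
servo_tool([
  {"offset": [0.025, -0.005, 0], "delta_rot": [1, 0, 0], "gripper": 0.0878},
  {"offset": [0.06, -0.01, 0], "delta_rot": [3, 0, -1], "gripper": 0.0878},
  {"offset": [0.095, -0.015, 0], "delta_rot": [6, -0.4, -2], "gripper": 0.0878},
  {"offset": [0.13, -0.02, 0], "delta_rot": [9, -0.6, -3], "gripper": 0.0878},
  {"offset": [0.165, -0.025, 0], "delta_rot": [12, -0.8, -4], "gripper": 0.0878},
  {"offset": [0.2, -0.03, 0], "delta_rot": [15, -1, -5], "gripper": 0.0878},
  {"offset": [0.235, -0.037, 0], "delta_rot": [18, -1.3, -6], "gripper": 0.0878},
  {"offset": [0.27, -0.044, 0], "delta_rot": [21, -1.6, -7], "gripper": 0.0878},
  {"offset": [0.305, -0.05, 0], "delta_rot": [24, -1.9, -8], "gripper": 0.0878},
  {"offset": [0.34, -0.056, 0], "delta_rot": [27, -2.2, -8.7], "gripper": 0.0878},
  {"offset": [0.361, -0.06, 0.005], "delta_rot": [30.4, -2.4, -9.4], "gripper": 0.0878},
  {"offset": [0.361, -0.06, 0.02], "delta_rot": [30.4, -2.4, -9.4], "gripper": 0.0878},
])

```text
t: 10.37
tool_pos: [0.5798, 0.2332, 0.1511]
tcp_rot: [-2.614, -0.003, 1.529]
force: [-0.3, -0.6, -0.2]
finger_gap: 0.0877
```

```bash
python3 - <<'E'
from h import *
R=frame(RY,30); c=MOD["bar"]
print(*rel(tcp(c,R,.1),R), *rel(tcp(c,R,.0),R))
f=grab_frame("wrist"); P=cloud(f)
M=R.as_matrix(); W=np.c_[M[:,1],M[:,0],-M[:,2]]
for k,c in (("bar",c),("plain",c+W@[0,-.095,0])):
    Q=(P-c)@W; m=(abs(Q[...,2]-.017)<.005)&(abs(Q[...,0])<.06)&(abs(Q[...,1])<.04)
    q=Q[m]; print(k,m.sum(),np.median(q[:,2]),cv2.minAreaRect((q[:,:2]*1000).astype(np.float32)))
E
```

```text
[-0.0046  0.0067  0.0098] [-0.25 -0.04  0.23] [-0.0046  0.0072  0.1098] [-0.25 -0.04  0.23]
bar 5188 0.017280344737551752 ((0.3698272705078125, -1.5530109405517578), (80.31287384033203, 36.0325813293457), 0.01685888133943081)
plain 4727 0.017090488410052288 ((-0.07549667358398438, -1.2794380187988281), (79.09832000732422, 36.62310028076172), 0.23057091236114502)
```

Request:
servo_tool([
  {"offset": [-0.005, 0.007, 0.01], "delta_rot": [-0.25, 0, 0.2], "gripper": 0.0878},
  {"offset": [-0.005, 0.007, 0.025], "delta_rot": [-0.25, 0, 0.2], "gripper": 0.0878},
  {"offset": [-0.005, 0.007, 0.045], "delta_rot": [-0.25, 0, 0.2], "gripper": 0.0878},
  {"offset": [-0.005, 0.007, 0.065], "delta_rot": [-0.25, 0, 0.2], "gripper": 0.0878},
  {"offset": [-0.005, 0.007, 0.085], "delta_rot": [-0.25, 0, 0.2], "gripper": 0.0878},
  {"offset": [-0.005, 0.007, 0.1], "delta_rot": [-0.25, 0, 0.2], "gripper": 0.0878},
  {"offset": [-0.005, 0.007, 0.108], "delta_rot": [-0.25, 0, 0.2], "gripper": 0.0878},
  {"offset": [-0.005, 0.007, 0.108], "delta_rot": [-0.25, 0, 0.2], "gripper": 0.0878},
  {"offset": [-0.005, 0.007, 0.108], "delta_rot": [-0.25, 0, 0.2], "gripper": 0.0878},
  {"offset": [-0.005, 0.007, 0.108], "delta_rot": [-0.25, 0, 0.2], "gripper": 0.06},
])

```text
t: 11.25
tool_pos: [0.5299, 0.227, 0.0509]
tcp_rot: [-2.617, 0.002, 1.524]
force: [0.8, -0.5, 0.4]
finger_gap: 0.0843
```

Request:
servo_tool([
  {"offset": [0, 0, 0], "delta_rot": [0, 0, 0], "gripper": 0.03},
  {"offset": [0, 0, 0], "delta_rot": [0, 0, 0], "gripper": 0.03},
  {"offset": [0, 0, 0], "delta_rot": [0, 0, 0], "gripper": 0.03},
  {"offset": [0, 0, 0], "delta_rot": [0, 0, 0], "gripper": 0.03},
  {"offset": [0, 0, 0], "delta_rot": [0, 0, 0], "gripper": 0.03},
  {"offset": [0, 0, 0], "delta_rot": [0, 0, 0], "gripper": 0.03},
  {"offset": [0, 0, 0], "delta_rot": [0, 0, 0], "gripper": 0.03},
  {"offset": [0, 0, 0], "delta_rot": [0, 0, 0], "gripper": 0.03},
], newtons=30)

```text
t: 11.92
tool_pos: [0.53, 0.2275, 0.051]
tcp_rot: [-2.617, 0.001, 1.523]
force: [0.7, 3.9, 0.1]
finger_gap: 0.0358
```

Request:
servo_tool([
  {"offset": [0, 0, -0.005], "delta_rot": [0, 0, 0], "gripper": 0.03},
  {"offset": [0, 0, -0.015], "delta_rot": [0, 0, 0], "gripper": 0.03},
  {"offset": [0, 0, -0.03], "delta_rot": [0, 0, 0], "gripper": 0.03},
  {"offset": [0, 0, -0.05], "delta_rot": [0, 0, 0], "gripper": 0.03},
  {"offset": [0, 0, -0.07], "delta_rot": [0, 0, 0], "gripper": 0.03},
  {"offset": [0, 0, -0.09], "delta_rot": [0, 0, 0], "gripper": 0.03},
  {"offset": [0, 0, -0.11], "delta_rot": [0, 0, 0], "gripper": 0.03},
  {"offset": [0, 0, -0.13], "delta_rot": [0, 0, 0], "gripper": 0.03},
  {"offset": [0, 0, -0.13], "delta_rot": [0, 0, 0], "gripper": 0.03},
])

```text
t: 12.67
tool_pos: [0.5987, 0.2246, 0.1676]
tcp_rot: [-2.624, -0.0, 1.523]
force: [0.5, 0.1, -1.3]
finger_gap: 0.0356
```

```bash
python3 - <<'E'
from h import *
c,y=NEST["bar"]; R=frame(y)
for u in (.08,.13): print(tcp(c,R,u),*rel(tcp(c,R,u),R), r.state()["finger_gap"])
f=grab_frame("wrist")
p,T=tool(); Q=T.inv().apply((cloud(f).reshape(-1,3)-p)).reshape(480,640,3)
m=(abs(Q[...,2]+.036)<.006)&(abs(Q[...,0])<.03)&(abs(Q[...,1])<.06)
q=Q[m]; print(m.sum(),np.median(q[:,2]),cv2.minAreaRect((q[:,:2]*1000).astype(np.float32)))
# bar nest from w4
f=dict(np.load("w4.npz")); P=cloud(f); W=Ro.from_euler("z",y,degrees=True).as_matrix(); Q=(P-c)@W*1000
for nm,zl,zh in (("guide",-9,-3),("ped",-19,-13),("plate",-43,-37)):
    m=(Q[...,2]>zl)&(Q[...,2]<zh)&(abs(Q[...,0])<60)&(abs(Q[...,1])<45)
    if nm=="plate": m&=f["frame"].max(-1)<110
    q=Q[m]; print(nm,m.sum(),np.percentile(q[:,:2],[1,99],axis=0).round(1).tolist(),cv2.minAreaRect(q[:,:2].astype(np.float32)))
E
```

```text
[ 0.538  -0.3025  0.107 ] [-0.5294 -0.0009  0.0699] [-29.52  -3.29 -12.36] 0.03555822329296353
[ 0.538  -0.3025  0.157 ] [-0.5294 -0.0256  0.0265] [-29.52  -3.29 -12.36] 0.03555822329296353
13049 -0.04031117995623899 ((-0.8046035766601562, 0.312530517578125), (80.31515502929688, 56.3283805847168), 89.24181365966797)
guide 1113 [[-49.0, -28.1], [48.4, 23.8]] ((-0.3067779541015625, -2.223817825317383), (98.24003601074219, 52.7867546081543), 0.40677499771118164)
ped 2867 [[-44.3, -24.2], [43.8, 23.5]] ((-0.6161155700683594, -1.3862342834472656), (97.14418029785156, 50.9079475402832), 0.4097461700439453)
plate 2811 [[-52.1, -36.8], [59.5, 32.7]] ((3.3330116271972656, -2.459381103515625), (71.28813934326172, 113.2890625), 89.99827575683594)
```

Request:
servo_tool([
  {"offset": [-0.02, 0, 0], "delta_rot": [0, 0, 0], "gripper": 0.03},
  {"offset": [-0.05, -0.002, 0], "delta_rot": [-1, 0, 0], "gripper": 0.03},
  {"offset": [-0.085, -0.004, 0], "delta_rot": [-3, -0.3, -1], "gripper": 0.03},
  {"offset": [-0.12, -0.006, 0], "delta_rot": [-6, -0.6, -2.4], "gripper": 0.03},
  {"offset": [-0.155, -0.008, 0.002], "delta_rot": [-9, -1, -3.6], "gripper": 0.03},
  {"offset": [-0.19, -0.01, 0.004], "delta_rot": [-12, -1.3, -5], "gripper": 0.03},
  {"offset": [-0.225, -0.012, 0.006], "delta_rot": [-15, -1.6, -6.2], "gripper": 0.03},
  {"offset": [-0.26, -0.014, 0.008], "delta_rot": [-18, -2, -7.5], "gripper": 0.03},
  {"offset": [-0.295, -0.016, 0.01], "delta_rot": [-21, -2.3, -8.7], "gripper": 0.03},
  {"offset": [-0.33, -0.018, 0.013], "delta_rot": [-24, -2.6, -10], "gripper": 0.03},
  {"offset": [-0.365, -0.02, 0.016], "delta_rot": [-27, -3, -11.2], "gripper": 0.03},
  {"offset": [-0.4, -0.022, 0.02], "delta_rot": [-29.5, -3.3, -12.4], "gripper": 0.03},
])

```text
t: 13.72
tool_pos: [0.5469, -0.1747, 0.1584]
tcp_rot: [-3.139, 0.0, 1.746]
force: [0.8, 0.1, -1.5]
finger_gap: 0.0357
```

```bash
sed -i 's/"bar":(np.array(\[.538,-.3025,.046\]),9.9)/"bar":(np.array([.5382,-.3037,.046]),10.2)/' h.py; python3 - <<'E'
from h import *
c,y=NEST["bar"]; R=frame(y); print(y)
print(*rel(tcp(c,R,.08),R))
E
```

```text
10.2
[-0.1255 -0.031   0.0515] [-0.14  0.01 -0.16]
```

Request:
servo_tool([
  {"offset": [-0.03, -0.008, 0], "delta_rot": [0, 0, 0], "gripper": 0.03},
  {"offset": [-0.06, -0.016, 0], "delta_rot": [0, 0, 0], "gripper": 0.03},
  {"offset": [-0.09, -0.024, 0.01], "delta_rot": [0, 0, 0], "gripper": 0.03},
  {"offset": [-0.115, -0.03, 0.02], "delta_rot": [-0.1, 0, -0.2], "gripper": 0.03},
  {"offset": [-0.1255, -0.031, 0.03], "delta_rot": [-0.1, 0, -0.2], "gripper": 0.03},
  {"offset": [-0.1255, -0.031, 0.04], "delta_rot": [-0.1, 0, -0.2], "gripper": 0.03},
  {"offset": [-0.1255, -0.031, 0.05], "delta_rot": [-0.1, 0, -0.2], "gripper": 0.03},
  {"offset": [-0.1255, -0.031, 0.05], "delta_rot": [-0.1, 0, -0.2], "gripper": 0.03},
  {"offset": [-0.1255, -0.031, 0.05], "delta_rot": [-0.1, 0, -0.2], "gripper": 0.03},
])

```text
t: 14.47
tool_pos: [0.5376, -0.3017, 0.1074]
tcp_rot: [-3.139, -0.002, 1.751]
force: [0.3, -0.2, -2.0]
finger_gap: 0.0358
```

```bash
python3 - <<'E'
from h import *
c,y=NEST["bar"]; R=frame(y); print(*rel(tcp(c,R,0),R))
f=grab_frame("wrist"); P=cloud(f); W=Ro.from_euler("z",y,degrees=True).as_matrix(); Q=(P-c)@W*1000
for nm,zl,zh in (("guide",-9,-3),("plate",-43,-37)):
    m=(Q[...,2]>zl)&(Q[...,2]<zh)&(Q[...,0]<-20)&(Q[...,0]>-60)&(abs(Q[...,1])<45)
    if nm=="plate": m&=f["frame"].max(-1)<110
    q=Q[m]; print(nm,m.sum(),np.percentile(q[:,:2],[1,99],axis=0).round(1).tolist())
p,T=tool(); Q=T.inv().apply((P.reshape(-1,3)-p)).reshape(480,640,3)
m=(abs(Q[...,2]+.040)<.006)&(abs(Q[...,0])<.03)&(abs(Q[...,1])<.06)
q=Q[m]; print(m.sum(),np.median(q[:,2]),cv2.minAreaRect((q[:,:2]*1000).astype(np.float32)))
E
```

```text
[-0.0022  0.0005  0.0804] [-0.16 -0.1   0.12]
guide 907 [[-49.5, -27.1], [-32.2, 24.2]]
plate 1668 [[-52.9, -36.0], [-20.6, 32.4]]
13450 -0.03667056582319406 ((-0.8158130645751953, -0.23360443115234375), (79.93116760253906, 58.11515808105469), 89.99547576904297)
```

Request:
servo_tool([
  {"offset": [-0.0026, 0, 0.01], "delta_rot": [-0.1, 0, 0], "gripper": 0.03},
  {"offset": [-0.0026, 0, 0.025], "delta_rot": [-0.1, 0, 0], "gripper": 0.03},
  {"offset": [-0.0026, 0, 0.04], "delta_rot": [-0.1, 0, 0], "gripper": 0.03},
  {"offset": [-0.0026, 0, 0.05], "delta_rot": [-0.1, 0, 0], "gripper": 0.03},
  {"offset": [-0.0026, 0, 0.058], "delta_rot": [-0.1, 0, 0], "gripper": 0.03},
  {"offset": [-0.0026, 0, 0.064], "delta_rot": [-0.1, 0, 0], "gripper": 0.03},
  {"offset": [-0.0026, 0, 0.068], "delta_rot": [-0.1, 0, 0], "gripper": 0.03},
  {"offset": [-0.0026, 0, 0.071], "delta_rot": [-0.1, 0, 0], "gripper": 0.03},
  {"offset": [-0.0026, 0, 0.073], "delta_rot": [-0.1, 0, 0], "gripper": 0.03},
  {"offset": [-0.0026, 0, 0.075], "delta_rot": [-0.1, 0, 0], "gripper": 0.03},
  {"offset": [-0.0026, 0, 0.075], "delta_rot": [-0.1, 0, 0], "gripper": 0.03},
])

```text
t: 15.43
tool_pos: [0.5386, -0.3047, 0.0332]
tcp_rot: [3.141, -0.001, 1.751]
force: [0.7, -0.1, -2.0]
finger_gap: 0.0363
```

Request:
servo_tool([
  {"offset": [0, 0, 0.0005], "delta_rot": [0, 0, 0], "gripper": 0.03},
  {"offset": [0, 0, 0.001], "delta_rot": [0, 0, 0], "gripper": 0.03},
  {"offset": [0, 0, 0.0015], "delta_rot": [0, 0, 0], "gripper": 0.03},
  {"offset": [0, 0, 0.002], "delta_rot": [0, 0, 0], "gripper": 0.03},
  {"offset": [0, 0, 0.002], "delta_rot": [0, 0, 0], "gripper": 0.03},
])

```text
t: 15.85
tool_pos: [0.5386, -0.3047, 0.0312]
tcp_rot: [3.141, -0.001, 1.751]
force: [-0.7, 0.3, -1.1]
finger_gap: 0.0358
```

Request:
servo_tool([
  {"offset": [0, 0, 0.0005], "delta_rot": [0, 0, 0], "gripper": 0.03},
  {"offset": [0, 0, 0.001], "delta_rot": [0, 0, 0], "gripper": 0.03},
  {"offset": [0, 0, 0.0015], "delta_rot": [0, 0, 0], "gripper": 0.03},
  {"offset": [0, 0, 0.0015], "delta_rot": [0, 0, 0], "gripper": 0.03},
  {"offset": [0, 0, 0.0015], "delta_rot": [0, 0, 0], "gripper": 0.03},
])

```text
t: 16.27
tool_pos: [0.5385, -0.3047, 0.0296]
tcp_rot: [3.141, -0.001, 1.751]
force: [-0.2, 0.4, -1.1]
finger_gap: 0.0356
```

Request:
servo_tool([
  {"offset": [0, 0, 0.0005], "delta_rot": [0, 0, 0], "gripper": 0.03},
  {"offset": [0, 0, 0.001], "delta_rot": [0, 0, 0], "gripper": 0.03},
  {"offset": [0, 0, 0.0015], "delta_rot": [0, 0, 0], "gripper": 0.03},
  {"offset": [0, 0, 0.0015], "delta_rot": [0, 0, 0], "gripper": 0.03},
  {"offset": [0, 0, 0.0015], "delta_rot": [0, 0, 0], "gripper": 0.03},
])

```text
t: 16.68
tool_pos: [0.5385, -0.3046, 0.0281]
tcp_rot: [3.141, -0.001, 1.751]
force: [-0.3, 0.8, -2.1]
finger_gap: 0.0357
```

Request:
servo_tool([
  {"offset": [0, 0, 0.0005], "delta_rot": [0, 0, 0], "gripper": 0.03},
  {"offset": [0, 0, 0.001], "delta_rot": [0, 0, 0], "gripper": 0.03},
  {"offset": [0, 0, 0.001], "delta_rot": [0, 0, 0], "gripper": 0.03},
  {"offset": [0, 0, 0.001], "delta_rot": [0, 0, 0], "gripper": 0.03},
])

```text
t: 17.02
tool_pos: [0.5385, -0.3046, 0.0271]
tcp_rot: [3.141, -0.001, 1.751]
force: [-0.7, 0.3, -2.0]
finger_gap: 0.0357
```

Request:
servo_tool([
  {"offset": [0, 0, 0.0005], "delta_rot": [0, 0, 0], "gripper": 0.03},
  {"offset": [0, 0, 0.001], "delta_rot": [0, 0, 0], "gripper": 0.03},
  {"offset": [0, 0, 0.001], "delta_rot": [0, 0, 0], "gripper": 0.03},
  {"offset": [0, 0, 0.001], "delta_rot": [0, 0, 0], "gripper": 0.03},
])

```text
t: 17.35
tool_pos: [0.5385, -0.3046, 0.026]
tcp_rot: [3.142, -0.001, 1.751]
force: [-0.1, 0.4, -1.7]
finger_gap: 0.0356
```

Request:
servo_tool([
  {"offset": [0, 0, 0.0005], "delta_rot": [0, 0, 0], "gripper": 0.03},
  {"offset": [0, 0, 0.001], "delta_rot": [0, 0, 0], "gripper": 0.03},
  {"offset": [0, 0, 0.001], "delta_rot": [0, 0, 0], "gripper": 0.03},
  {"offset": [0, 0, 0.001], "delta_rot": [0, 0, 0], "gripper": 0.03},
])

```text
t: 17.68
tool_pos: [0.5385, -0.3047, 0.0257]
tcp_rot: [3.141, -0.001, 1.751]
force: [-2.1, 1.5, 4.8]
finger_gap: 0.0357
```

Contact is at 25.7 mm, as predicted (25.8). Releasing.

Request:
servo_tool([
  {"offset": [0, 0, 0.0005], "delta_rot": [0, 0, 0], "gripper": 0.04},
  {"offset": [0, 0, 0], "delta_rot": [0, 0, 0], "gripper": 0.055},
  {"offset": [0, 0, 0], "delta_rot": [0, 0, 0], "gripper": 0.07},
  {"offset": [0, 0, 0], "delta_rot": [0, 0, 0], "gripper": 0.07},
  {"offset": [0, 0, 0], "delta_rot": [0, 0, 0], "gripper": 0.07},
  {"offset": [0, 0, -0.02], "delta_rot": [0, 0, 0], "gripper": 0.07},
  {"offset": [0, 0, -0.05], "delta_rot": [0, 0, 0], "gripper": 0.07},
  {"offset": [0, 0, -0.08], "delta_rot": [0, 0, 0], "gripper": 0.0878},
  {"offset": [0, 0, -0.11], "delta_rot": [0, 0, 0], "gripper": 0.0878},
  {"offset": [0, 0, -0.14], "delta_rot": [0, 0, 0], "gripper": 0.0878},
  {"offset": [0, 0, -0.14], "delta_rot": [0, 0, 0], "gripper": 0.0878},
])

```text
t: 18.6
tool_pos: [0.5416, -0.3066, 0.1719]
tcp_rot: [3.134, 0.006, 1.751]
force: [1.6, -0.9, 0.9]
finger_gap: 0.0879
```

```bash
python3 - <<'E'
from h import *
f=grab_frame("wrist"); cv2.imwrite("pics/w5.png",f["frame"])
s=grab_frame("scene")
for cam,f in (("wrist",f),("scene",s)):
  P=cloud(f)
  for k in ("disc","bar"):
    c,y=NEST[k]; W=Ro.from_euler("z",y,degrees=True).as_matrix(); Q=(P-c)@W*1000
    m=(Q[...,2]>9)&(Q[...,2]<25)&(abs(Q[...,0])<55)&(abs(Q[...,1])<35); q=Q[m]
    if len(q)<50: continue
    print(cam,k,m.sum(),cv2.minAreaRect(q[:,:2].astype(np.float32)),np.median(q[:,2]).round(1),np.linalg.lstsq(np.c_[q[:,:2],np.ones(len(q))],q[:,2],rcond=None)[0].round(3))
    m=(Q[...,2]>-9)&(Q[...,2]<-3)&(abs(Q[...,0])<60)&(abs(Q[...,1])<35); q=Q[m]
    print("  guides",np.percentile(q[:,:2],[1,99],axis=0).round(1).tolist())
s0=dict(np.load("scene0.npz")); d=cv2.absdiff(s["frame"],s0["frame"])
cv2.imwrite("pics/s1.png",s["frame"])
for n,(a,b,c_,d_) in {"plain":(205,252,362,392),"beaker":(300,362,255,305),"meter":(310,365,100,200),"well":(315,372,350,430)}.items(): print(n,d[a:b,c_:d_].mean().round(2))
E
```

```text
wrist disc 3383 ((2.4159698486328125, -2.050140380859375), (79.88462829589844, 37.58059310913086), 0.09587158262729645) 17.2 [1.1000e-02 8.7000e-02 1.7382e+01]
  guides [[-47.9, -28.1], [37.0, 23.7]]
wrist bar 4181 ((0.734832763671875, -2.349294662475586), (79.81111145019531, 36.07874298095703), 0.22894228994846344) 17.2 [8.0000e-03 1.0000e-03 1.7186e+01]
  guides [[-49.3, -27.2], [47.5, 24.3]]
scene disc 499 ((4.316371917724609, -0.1260051727294922), (85.31402587890625, 36.6577033996582), 0.13692885637283325) 14.2 [-1.0000e-03 -1.4000e-02  1.4211e+01]
  guides [[-44.0, -25.3], [53.0, 25.7]]
scene bar 491 ((2.308422088623047, -1.0238323211669922), (84.81771850585938, 35.61466598510742), 0.3125914931297302) 14.3 [-8.0000e-03 -9.0000e-03  1.4127e+01]
  guides [[-44.4, -24.8], [52.9, 24.9]]
plain 6.48
beaker 5.51
meter 3.61
well 7.98
```

View pics/w5.png

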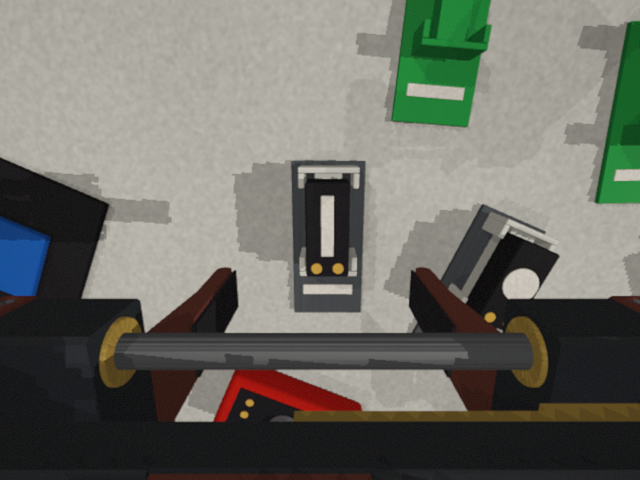

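View pics/s1.png

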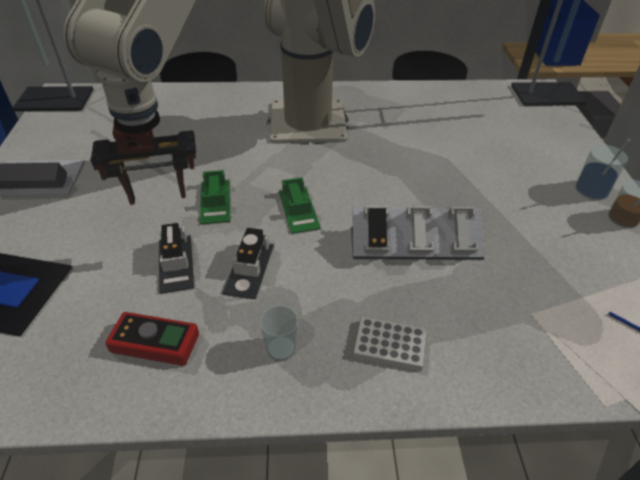

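The wrist view shows the bar module seated in the bar nest (328,235). The scene view shows both modules seated at (171,240) and (252,243), and the untagged module still at (377,228). Beaker, meter and well plate are where they started.

```bash
python3 -c "
from rig import r
print(r.finish_job(), r.state()['t'])"
```

```text
the job is handed in; nothing more can be done
the job is handed in; nothing more can be done
```

The round-tag module is in the disc nest and the bar-tag module is in the steel bar nest. Each was lowered until the wrist felt contact, then released, and I handed the job in at about 19 s.

**Position:** the last wrist view puts the bar module about 1.6 mm along and 0.9 mm across from the centre of its guides. The disc module, measured just after its release, was about 1.6 mm and 0.2 mm off. Both are inside the 6.5 mm and 5.5 mm limits.

**Tilt:** the head-on depth fits show under 0.01 rad for both.

**Disagreements between checks:**
- The wrist camera put the module tops about 1 mm high and the scene camera about 2 mm low, both within calibration error.
- The final wrist view read a 0.09 slope on the disc module. It was seen at an angle there, next to a finger. The scene camera read about 0.01, so I put this down to the view.
- While I held the bar module, two depth readings of its height in the grip differed by 4 mm. Contact came within 0.1 mm of the height predicted from the grasp.

**Left alone:** the untagged module, beaker, meter and well plate look unmoved in the final scene picture. I judged that by eye and by image difference, not by measuring positions.

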